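Slide a circuit board home under a contact spring and start the test

TASK

With closed fingertips, press down hard on the black rubber pad of the green circuit board and, keeping the pressure on, slide the board forward under the copper leaf spring until its nose is fully home against the red housing. Then press the green button on the red housing fully down and let go of it. Do not grasp or lift the board, do not press the button before the board is home, do not touch the spring, and leave the other things on the bench where they are.

Things in the scene. Friction and masses are not known exactly. Their poses are not given: they have to be found in the camera images.
- fixture: Test fixture, 385 x 99 mm, fixed to the bench. Origin: centre of its underside, at bench height. x = slide direction (level, towards the red housing), y across, z up. From x = -85 to +135 mm a straight channel 63 mm wide, floor 12 mm and its two 12 mm wide rails 22 mm above the bench. Track, board and spring are slippery (friction about 0.25).
- board: Green circuit board, rigid, 220 (x, along the channel) x 60 x 6 mm, 0.08 to 0.17 kg, loose in the channel, tail in the sleeve. Origin: centre of its underside, 12 mm above the bench. x points to the nose (towards the red housing), z up. Starts 60 to 90 mm short of the end stop. Driven from above only, by the friction of fingertips pressed on its pad.
- pad (a point): Centre of the top of the black rubber pad on the board, 44 x 44 x 1.2 mm, 19.2 mm above the bench, 90 mm behind the nose. Friction about 1.2. It stays between sleeve and bridge: with the board home its centre is 35 mm short of the bridge, so one stroke is enough. A press of 15 to 22 N carries the board under the spring, 10 N may slip; at the stop the fingers just slip on the pad.
- board_nose (a point): Middle of the board's leading end face, 3 mm above its underside. Board home: this point touches the end stop.
- end_stop (a point): Point on the front face of the red housing (x = +135 to +195 mm of the fixture, 99 mm wide, 40 mm high) where the middle of the board's nose must end up, 15 mm above the bench.
- leaf (a joint): Lift of the copper leaf spring, 40 mm wide, in rad: 0 at rest, about 0.17 with the board under it. It hangs from the bridge and trails towards the housing; its round tip, at x = 113 mm of the fixture, rests 5 mm below the board's top level. It presses down with 4 to 7 N as the nose lifts it; pushing the board on then takes 5 to 9 N.
- start_button (a joint): Travel of the green push button, in m: 0 up, 0.006 fully down (about 4 N, springs back).
- start_button_top (a point): Centre of the top of the green button, diameter 26 mm, on a black collar of diameter 42 mm on the red housing; 62 mm above the bench when up; it moves straight down 6 mm.
- module_a: small green power module with a grey block and a steel socket, 42 x 26 x 16 mm, lying beside the fixture on the robot's side. Origin: centre of its underside. Leave it alone.
- module_b: small green power module with a copper block and a steel socket, 42 x 26 x 16 mm, lying beside the fixture on the far side. Origin: centre of its underside. Leave it alone.
- tweezers: black tweezers with white tips, 140 x 26 x 10 mm, lying beside the fixture on the far side. Origin: centre of its underside. Leave it alone.
- tin: round tin with a yellow label, diameter 68, 45 mm tall, standing well to the side of the fixture. Origin: centre of its underside. Leave it alone.
- spool: silver metal spool standing on its flange, diameter 60, 35 mm tall, standing well to the side of the fixture. Origin: centre of its underside. Leave it alone.
- rosin_box: cardboard box, 42 x 60 x 22 mm, standing well to the side of the fixture. Origin: centre of its underside. Leave it alone.
- flux_bottle: small bottle with red cap, diameter 36, 75 mm tall, at the left. Origin: centre of its underside. Leave it alone.
- sleeve_mouth (a point): Middle of the top edge of the mouth of the white loading sleeve, which covers the channel from x = -190 to -85 mm of the fixture, 33 mm high, closed at the back; it hides the board's tail.
- bridge (a point): Top centre of the steel bridge over the channel that carries the leaf spring: x = +80 to +90 mm of the fixture, top 47 mm above the bench. The fingers stay on the sleeve's side of it.
Things that resemble listed ones, but are neither listed nor needed, are in the scene too. There is more than one size of the board; the one meant has the size given above.

How it is judged:
By the outcome, as a careful person would: the job done as asked, in the order asked, and still so for the second after the job is handed in, with the robot touching nothing.
It also fails if it takes over 51 s, if anything falls off the work surface, if the arm or the gripper's body presses on something with over 40 N, if the wrist force passes 120 N, or if a joint passes its speed limit or range.

ROBOT

A 6-joint arm with a two-finger parallel gripper is mounted at the origin on the work surface. World frame = base frame: x ahead of the robot, y to its left, z up, the work surface at z = 0. Lengths are in mm, angles in rad, forces in N, time in s.
With the tool pointing down it reaches from about 325 to 750 mm from the base axis. Payload 7.6 kg.
Tool frame: the origin (TCP) lies midway between the tips of the shut fingers; the grasp point (between the pads) lies 19 mm behind it (arm.grasp_offset is the distance from the TCP to the grasp point, in mm); z points along the fingers, y is the line along which they close (so a half turn about z gives the same grasp; the last joint's range is limited). The gripper opens to 85 mm and grips with 20 to 120 N. Pads are 22 mm wide; open, the fingers measure 114 mm over their backs; the gripper's body (76 mm by 85 mm) begins 54 mm behind the grasp point. The pads swing forward as they close: fully open they stand 13 mm farther back than shut.
Start: joints at [1.113, 0.052, 1.401, -0, 1.689, -0.07], TCP at [198.516, 486.042, 231.323] pointing down, gripper open.
Joint ranges: [-2.9, 2.9], [-0.91, 2.17], [0.12, 2.37], [-1.06, 4.2], [0.26, 2.73], [-2.93, 2.93]. Speed limits (rad/s): [2.57, 2.57, 3.01, 3.14, 3.14, 3.14].

INTERFACE

Orientations are given as a unit quaternion [w, x, y, z].
In Python, from plant import arm, optics gives the robot as it stands.
- The arm moves only by the tool apply_moves, never from a script. Its argument "rows" is a list of rows, each a list of 4 numbers: the shift along the world's x, y, z normalised to -1 to 1, where 1 is 12 cm, then the turn about the world's z normalised to -1 to 1, where 1 is 2 pi rad. In form: [[dx, dy, dz, yaw], ...]. A call has 1 to 20 rows; each row is the pose to reach, as a shift and turn from the pose commanded when the call began, turning the shorter way round; what a row does not reach only later rows make up. A row lasts 1/12 s, in which the tool goes at most 41.7 mm and 7.16 degrees, less where a joint would pass 70% of its speed; a pose out of reach is approached as far as the arm can. A call with a number of a shift or a turn outside -1 to 1 is refused whole. A call with a gripper value outside its range is refused whole. "gripper" is the closure, from -1 (fully open) to 1 (shut), so that 0 is half open, set as the call begins (left out, the last holds). The fingers move at their own pace and stop on an object; the grip force is fixed at half the most. Time passes only in rows, so rows that repeat a pose let the fingers close. It gives the time, the measured TCP pose, the force, the opening and the grip force at its end, in the units of the state.
- arm.observe(): the state, without advancing time (a new reading comes with each control period).
- optics.grab_frame(name): name is "side" or "top" or "wrist"; returns (picture, depth): 480x640x3 uint8, red, green, blue; 480x640 float32, mm along the optical axis (not along the pixel's ray), 0 where there is no reading.
- optics.camera_params(name): a dict with "camera_matrix" (3x3 intrinsics, pixels), "dist" ([k1, k2, p1, p2, k3] as OpenCV has them; the pictures are not rectified), "camera_from_world" (4x4, takes a point from world to camera coordinates). Camera axes: x right, y down, z forward; pixel columns grow to the right and rows downward; lengths in mm; the calibration is good to about 2 mm. A picture is of the moment at which its call begins: read the wrist's pose just before it. camera_params takes no time and is no camera call; for the wrist camera it gives the pose at the moment of the call.
- arm.close_job(): hands the job in; it is judged then, once.
The state is a dict: "clock": time; "joint_positions": joint angles; "dq": joint speeds; "tau": joint torques, N m; "position": TCP position; "tcp_rot": TCP orientation; "force": force on the tool from outside, world axes, zero at the start; "wrist_torque": the same for the moment, N m; "finger_gap": opening from 0.0 (shut) to 1.0 (fully open); "grip_force": force on a finger pad.
Only numpy, scipy, OpenCV 4.12 (cv2) and the standard library are available. Lean on these libraries where they do the work, as an engineer would, in place of code of your own. Each camera call takes 0.05 s, during which the arm holds its last target. There are 200 camera calls.

## Working session

There is one attempt and no reset: what is moved stays moved. The work goes in short steps, Python scripts to look and compute and a tool call to move; the robot and the scene stay as the last step left them, time stands still between calls to the robot, and variables do not carry over. Pictures are saved under pics/ and viewed, at most 10 in all, crops included, and the job is handed in when it is done.

Besides the shell and the picture viewer there is one more tool, called after ">>>" as name([rows], argument=value, ...), one row to a line, values as JSON. apply_moves: Moves the arm, as the interface text tells. Scaled input: -1 to 1 covers 12 cm each way for a shift and 2 pi rad each way for a turn. Its arguments: {"type":"object","properties":{"rows":{"type":"array"},"gripper":{"type":"number"}},"required":["rows"]}

```bash
mkdir -p pics
cat > h.py <<'E'
import numpy as np, cv2
from plant import arm, optics
def ray(name,uv,z,P=None):
    P=P or optics.camera_params(name)
    K=np.array(P["camera_matrix"]);T=np.array(P["camera_from_world"]);d=np.array(P["dist"])
    n=cv2.undistortPoints(np.array(uv,float).reshape(-1,1,2),K,d).reshape(-1,2)
    R=T[:3,:3];c=-R.T@T[:3,3]
    D=np.c_[n,np.ones(len(n))]@R
    return c+D*((np.asarray(z)-c[2])/D[:,2])[:,None]
def proj(name,X,P=None):
    P=P or optics.camera_params(name)
    T=np.array(P["camera_from_world"])
    return cv2.projectPoints(np.array(X,float).reshape(-1,1,3),cv2.Rodrigues(T[:3,:3])[0],T[:3,3],np.array(P["camera_matrix"]),np.array(P["dist"]))[0].reshape(-1,2)
E
python3 - <<'E'
from h import *
for n in("top","side"):
    im,d=optics.grab_frame(n); cv2.imwrite(f"pics/{n}0.png",im[:,:,::-1]); np.save(n+"0.npy",d)
print(arm.observe())
E
```

```text
{'clock': 0.1, 'joint_positions': array([ 1.11272199e+00,  5.27852851e-02,  1.40160235e+00, -1.03523132e-05,
        1.68861314e+00, -7.03184856e-02]), 'dq': array([ 0.00081317, -0.00105807, -0.00316194,  0.00087763,  0.00114514,
        0.00101541]), 'tau': array([ 1.32979734e-03, -3.82579422e+01, -3.60986853e+01, -8.50930496e-05,
        4.79769136e-03, -2.36993571e-05]), 'position': array([198.38153508, 485.78938884, 230.56115537]), 'tcp_rot': array([-1.78890918e-04,  1.92666151e-01,  9.81264112e-01, -6.80971529e-04]), 'force': array([-0.08342954,  0.85199981, -0.26914991]), 'wrist_torque': array([ 0.04697596, -0.02794507,  0.01267819]), 'grip_force': 0.0, 'finger_gap': 0.9997356569900752}
```

View pics/top0.png

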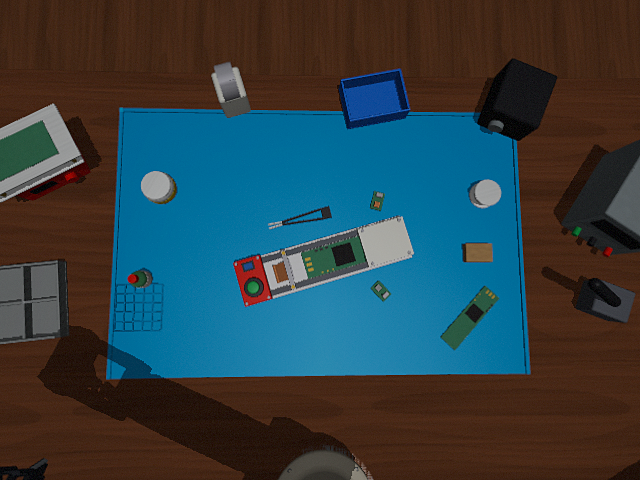

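View pics/side0.png

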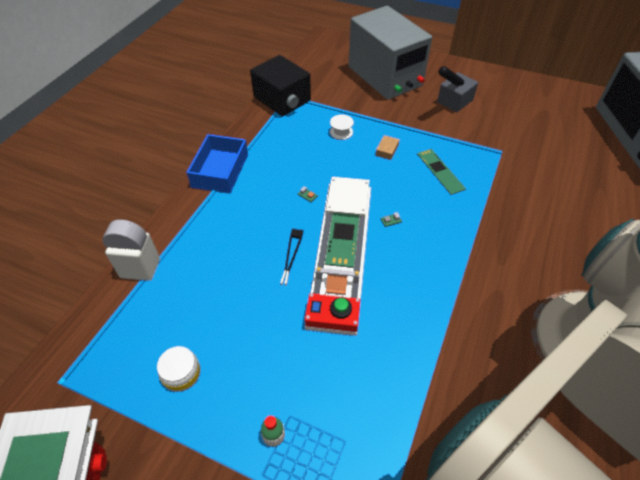

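The top view shows two candidate boards: one in the fixture's channel at (332,255) with its pad at (344,253), and a loose one at (468,318). The one in the channel under the sleeve fits the description. The red housing is at (252,280), the button at (254,287) and the bridge at (288,270). I'll confirm with a crop and measure.

Run:
```python
from h import *
im=cv2.imread("pics/top0.png"); hsv=cv2.cvtColor(im,cv2.COLOR_BGR2HSV)
c=im[205:315,225:425]; cv2.imwrite("pics/c0.png",cv2.resize(c,None,fx=4,fy=4,interpolation=cv2.INTER_CUBIC))
def comp(m,box):
    x0,y0,x1,y1=box; k=np.zeros_like(m); k[y0:y1,x0:x1]=m[y0:y1,x0:x1]
    n,l,s,ce=cv2.connectedComponentsWithStats(k); i=1+np.argmax(s[1:,4]); 
    pts=np.argwhere(l==i)[:,::-1].astype(np.float32); return cv2.minAreaRect(pts),ce[i],s[i,4]
H,S,V=cv2.split(hsv)
red=(((H<8)|(H>172))&(S>150)&(V>90)).astype(np.uint8)
blk=((V<45)).astype(np.uint8)
wht=((S<60)&(V>150)).astype(np.uint8)
grn=((H>45)&(H<85)&(S>80)&(V>40)).astype(np.uint8)
for nm,m,box,z in(("red",red,(225,240,280,315),40),("pad",blk,(325,235,362,272),19.2),("sleeve",wht,(355,210,420,270),33),("btn",grn,(240,272,268,302),62),("board",grn,(298,225,372,285),18)):
    r,ce,a=comp(m,box); print(nm,a,ce.round(1),ray("top",[ce,r[0]],z).round(1).tolist()); print(ray("top",cv2.boxPoints(r),z).round(0)[:,:2].tolist())
```

```text
red 809 [252.  279.5] [[468.0, 147.3, 40.0], [466.6, 147.4, 40.0]]
[[506.0, 190.0], [522.0, 133.0], [428.0, 105.0], [412.0, 162.0]]
pad 375 [343. 254.] [[524.0, -50.5, 19.2], [523.9, -50.6, 19.2]]
[[538.0, -24.0], [551.0, -66.0], [509.0, -77.0], [497.0, -35.0]]
sleeve 1908 [385.4 242.6] [[547.9, -143.2, 33.0], [547.7, -136.4, 33.0]]
[[578.0, -66.0], [612.0, -182.0], [518.0, -207.0], [485.0, -92.0]]
btn 126 [252.6 287. ] [[452.0, 143.4, 62.0], [452.0, 143.6, 62.0]]
[[465.0, 155.0], [464.0, 132.0], [440.0, 132.0], [440.0, 155.0]]
board 1125 [331.2 257.4] [[516.4, -24.5, 18.0], [517.8, -29.0, 18.0]]
[[528.0, 44.0], [566.0, -86.0], [508.0, -102.0], [471.0, 27.0]]
```

View pics/c0.png

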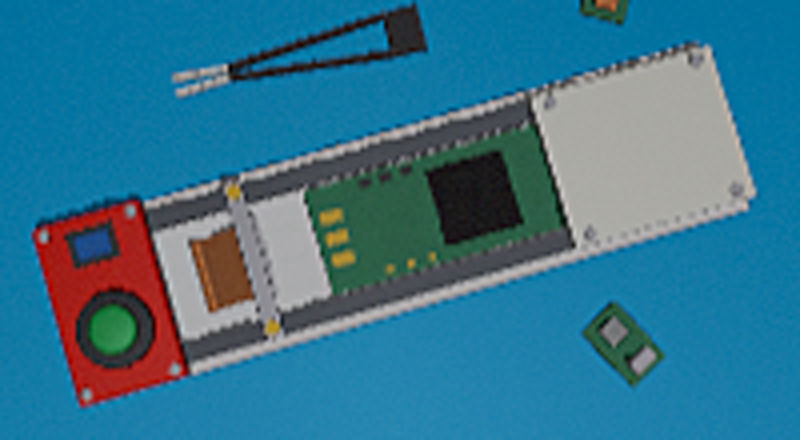

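The crop confirms it: the board lies in the channel, its tail in the white sleeve and its black pad at crop (475,197). The nose is at crop (318,243), and the gap to the housing is about 87 mm. I'll go above the pad with the fingers shut and their closing line across the channel.

>>> apply_moves([
  [0.1356, -0.2235, -0.05, -0.01],
  [0.2712, -0.447, -0.1, -0.02],
  [0.4068, -0.6705, -0.15, -0.0288],
  [0.5425, -0.894, -0.2, -0.0288],
], gripper=1)

```text
clock: 0.43
position: [263.8, 377.4, 206.5]
tcp_rot: [-0.0, 0.282, 0.96, -0.0]
force: [0.8, -0.1, 0.3]
finger_gap: 0.454
grip_force: 0.0
```

>>> apply_moves([
  [0.1356, -0.2235, -0.05, -0.01],
  [0.2712, -0.447, -0.1, -0.02],
  [0.4068, -0.6705, -0.15, -0.0288],
  [0.5425, -0.894, -0.2, -0.0288],
])

```text
clock: 0.77
position: [329.0, 270.0, 182.7]
tcp_rot: [-0.0, 0.367, 0.93, -0.0]
force: [0.8, 0.1, -0.0]
finger_gap: 0.003
grip_force: 0.0
```

>>> apply_moves([
  [0.1356, -0.2235, -0.05, -0.01],
  [0.2712, -0.447, -0.1, -0.02],
  [0.4068, -0.6705, -0.15, -0.0288],
  [0.5425, -0.894, -0.2, -0.0288],
])

```text
clock: 1.1
position: [394.1, 162.7, 158.8]
tcp_rot: [-0.0, 0.45, 0.893, -0.0]
force: [0.7, -0.5, 0.4]
finger_gap: 0.0
grip_force: 0.0
```

>>> apply_moves([
  [0.1356, -0.2235, -0.05, -0.01],
  [0.2712, -0.447, -0.1, -0.02],
  [0.4068, -0.6705, -0.15, -0.0288],
  [0.5425, -0.894, -0.2, -0.0288],
])

```text
clock: 1.43
position: [459.3, 55.4, 134.7]
tcp_rot: [-0.0, 0.529, 0.849, -0.0]
force: [-0.6, -0.1, 0.5]
finger_gap: -0.004
grip_force: 0.0
```

>>> apply_moves([
  [0.1356, -0.2235, -0.05, -0.01],
  [0.2712, -0.447, -0.1, -0.02],
  [0.4068, -0.6705, -0.15, -0.0288],
  [0.5425, -0.894, -0.2, -0.0288],
  [0.5425, -0.894, -0.2, -0.0288],
  [0.5425, -0.894, -0.2, -0.0288],
  [0.5425, -0.894, -0.2, -0.0288],
])

```text
clock: 2.02
position: [523.6, -50.0, 111.0]
tcp_rot: [-0.001, 0.602, 0.798, -0.0]
force: [0.4, 0.5, -0.3]
finger_gap: 0.001
grip_force: 0.0
```

Run:
```python
from h import *
o=arm.observe();P=optics.camera_params("wrist");im,d=optics.grab_frame("wrist")
im=im[:,:,::-1].copy(); cv2.imwrite("pics/w1.png",im)
import pickle; pickle.dump(P,open("w1.pkl","wb"))
print(o["position"],proj("wrist",[o["position"],[524,-50.5,19.2],[475,119,15]],P))
```

```text
[523.63694913 -50.02058607 110.9678585 ] [[314.02270696 309.77851123]
 [315.33296814 245.76515627]
 [314.10585255 -89.52661951]]
```

View pics/w1.png

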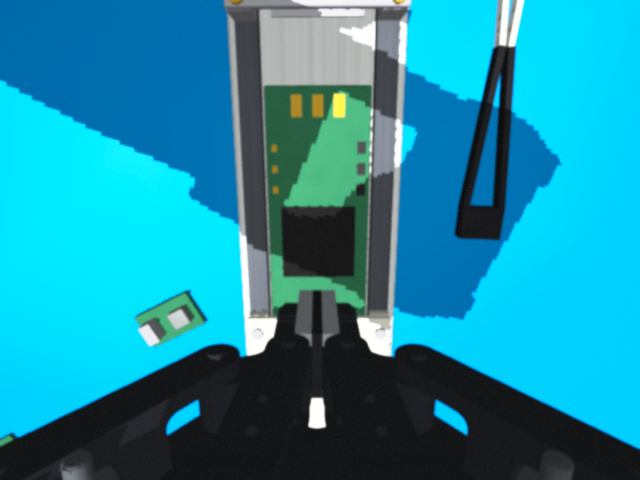

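The pad is at (282–355, 207–276), centre about (318.5,241.5). The nose edge runs at row 85 from (264,86) to (371,86), and the bridge's lower edge is at row 8.

Run:
```python
from h import *
import pickle; P=pickle.load(open("w1.pkl","rb"))
p=ray("wrist",[[318.5,241.5],[282,207],[355,207],[354,276],[284,276]],19.2,P)[:,:2]
b=ray("wrist",[[264,86],[371,86],[270,310],[365,310]],18,P)[:,:2]
r=ray("wrist",[[229,8],[409,8],[245,318],[393,318]],22,P)[:,:2]
g=ray("wrist",[[225,8],[409,8]],47,P)[:,:2]
ang=lambda v:np.degrees(np.arctan2(v[1],v[0]))
print(p.round(1),b.round(1),r.round(1),g.round(1),sep="\n")
print("ang",ang(p[1]+p[2]-p[3]-p[4]),ang(b[0]+b[1]-b[2]-b[3]),ang(r[0]+r[1]-r[2]-r[3]))
```

```text
[[525.1 -47.4]
 [498.4 -32.9]
 [540.1 -21. ]
 [552.5 -62.7]
 [510.6 -74.7]]
[[ 471.6   29.8]
 [ 528.5   46. ]
 [ 507.9 -100.1]
 [ 566.5  -83.3]]
[[ 445.3   61.7]
 [ 535.3   87.5]
 [ 493.9 -107.9]
 [ 584.3  -82.1]]
[[450.   56.2]
 [532.2  79.7]]
ang 106.44423211659604 105.99567586019126 106.05087727524665
```

Pad centre is about (525.2,-48), axis 106°, remaining travel about 85 mm. I'll descend to just above the pad.

>>> apply_moves([
  [0.0133, 0, -0.2, 0],
  [0.0133, 0, -0.4, 0],
  [0.0133, 0, -0.55, 0],
  [0.0133, 0, -0.65, 0],
  [0.0133, 0, -0.71, 0],
  [0.0133, 0, -0.735, 0],
  [0.0133, 0, -0.735, 0],
  [0.0133, 0, -0.735, 0],
])

```text
clock: 2.73
position: [526.3, -50.3, 24.3]
tcp_rot: [0.001, 0.602, 0.798, 0.0]
force: [-0.5, -0.4, 0.3]
finger_gap: -0.002
grip_force: 0.0
```

>>> apply_moves([
  [0, 0, -0.01, 0],
  [0, 0, -0.02, 0],
  [0, 0, -0.03, 0],
  [0, 0, -0.036, 0],
  [0, 0, -0.036, 0],
  [0, 0, -0.036, 0],
])

```text
clock: 3.23
position: [525.9, -50.4, 19.3]
tcp_rot: [0.0, 0.602, 0.798, 0.0]
force: [-0.2, 0.1, 4.1]
finger_gap: -0.001
grip_force: 1.7
```

>>> apply_moves([
  [0, 0, -0.004, 0],
  [0, 0, -0.008, 0],
  [0, 0, -0.008, 0],
  [0, 0, -0.008, 0],
  [0, 0, -0.008, 0],
])

```text
clock: 3.65
position: [526.4, -50.5, 19.3]
tcp_rot: [0.001, 0.602, 0.798, 0.001]
force: [-2.0, 0.3, 8.8]
finger_gap: -0.003
grip_force: 4.5
```

>>> apply_moves([
  [0, 0, -0.006, 0],
  [0, 0, -0.012, 0],
  [0, 0, -0.017, 0],
  [0, 0, -0.017, 0],
  [0, 0, -0.017, 0],
  [0, 0, -0.017, 0],
])

```text
clock: 4.15
position: [527.4, -50.7, 19.2]
tcp_rot: [0.002, 0.602, 0.798, 0.001]
force: [-5.5, 0.6, 18.8]
finger_gap: 0.001
grip_force: 9.9
```

>>> apply_moves([
  [-0.0046, 0.016, 0, 0],
  [-0.0115, 0.04, 0, 0],
  [-0.0207, 0.072, 0, 0],
  [-0.03, 0.104, 0, 0],
  [-0.0392, 0.136, 0, 0],
  [-0.0484, 0.168, 0, 0],
  [-0.0576, 0.2, 0, 0],
  [-0.069, 0.24, 0, 0],
  [-0.069, 0.24, 0, 0],
])

```text
clock: 4.9
position: [519.3, -22.6, 19.2]
tcp_rot: [0.003, 0.602, 0.798, 0.0]
force: [-4.3, -4.1, 18.8]
finger_gap: 0.001
grip_force: 9.5
```

>>> apply_moves([
  [-0.0092, 0.032, 0, 0],
  [-0.0184, 0.064, 0, 0],
  [-0.0276, 0.096, 0, 0],
  [-0.0368, 0.128, 0, 0],
  [-0.046, 0.16, 0, 0],
  [-0.0552, 0.192, 0, 0],
  [-0.0644, 0.224, 0, 0],
  [-0.0736, 0.256, 0, 0],
])

```text
clock: 5.57
position: [510.6, 7.4, 19.2]
tcp_rot: [0.003, 0.602, 0.798, 0.0]
force: [-4.2, -8.7, 19.0]
finger_gap: -0.0
grip_force: 9.7
```

Run:
```python
from h import *
o=arm.observe();print(o["position"],o["force"])
P=optics.camera_params("wrist");im,d=optics.grab_frame("wrist");cv2.imwrite("pics/w2.png",im[:,:,::-1])
import pickle; pickle.dump(P,open("w2.pkl","wb"))
im,d=optics.grab_frame("top"); cv2.imwrite("pics/top2.png",im[:,:,::-1])
```

```text
[510.60186904   7.40682531  19.19874237] [-4.19699118 -8.70277346 18.99820532]
```

View pics/w2.png

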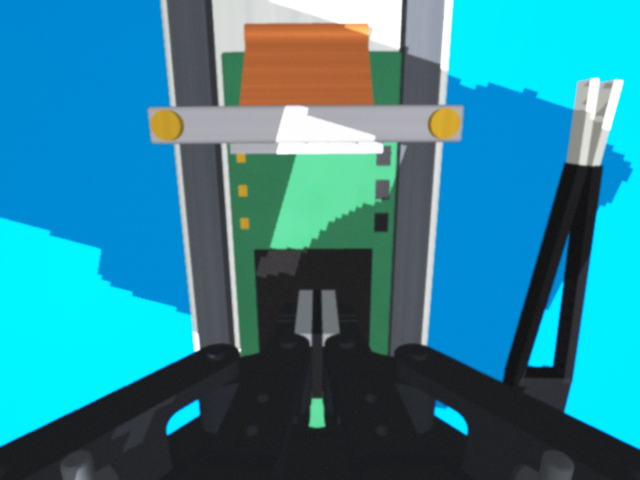

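The wrist view shows the nose at row 53, just entering under the leaf (tip at row 25–40). The fingertips are still centred on the pad. I'll continue.

>>> apply_moves([
  [-0.0092, 0.032, 0, 0],
  [-0.0184, 0.064, 0, 0],
  [-0.0276, 0.096, 0, 0],
  [-0.0368, 0.128, 0, 0],
  [-0.046, 0.16, 0, 0],
  [-0.0529, 0.184, 0, 0],
])

```text
clock: 6.17
position: [504.3, 29.1, 19.2]
tcp_rot: [0.004, 0.602, 0.798, -0.0]
force: [-4.6, -10.3, 20.0]
finger_gap: 0.003
grip_force: 9.8
```

Run:
```python
from h import *
import pickle
print(ray("wrist",[[310,53]],18,pickle.load(open("w2.pkl","rb"))))
P=optics.camera_params("wrist");im,d=optics.grab_frame("wrist");cv2.imwrite("pics/w3.png",im[:,:,::-1])
pickle.dump(P,open("w3.pkl","wb"))
# pad front edge: dark rows along column 345-360
g=cv2.cvtColor(im,cv2.COLOR_RGB2GRAY)
for n in ("2","3"):
    g=cv2.imread(f"pics/w{n}.png",0); c=g[150:300,340:368].mean(1); i=150+np.argmin(np.diff(c)); print(n,i,ray("wrist",[[354,i]],19.2,pickle.load(open(f"w{n}.pkl","rb"))))
```

```text
[[484.23301742  95.49192936  18.        ]]
2 153 [[507.727179    68.58223667  19.2       ]]
3 228 [[509.46754149  64.55860716  19.2       ]]
```

>>> apply_moves([
  [-0.0046, 0.016, 0, 0],
  [-0.0092, 0.032, 0, 0],
  [-0.0138, 0.048, 0, 0],
  [-0.0184, 0.064, 0, 0],
  [-0.0184, 0.064, 0, 0],
])

```text
clock: 6.63
position: [502.9, 36.2, 19.2]
tcp_rot: [0.005, 0.602, 0.798, 0.0]
force: [-0.1, -13.4, 16.8]
finger_gap: -0.001
grip_force: 8.1
```

>>> apply_moves([
  [-0.0046, 0.016, -0.002, 0],
  [-0.0069, 0.024, -0.004, 0],
  [-0.0092, 0.032, -0.006, 0],
  [-0.0115, 0.04, -0.006, 0],
  [-0.0115, 0.04, -0.006, 0],
])

```text
clock: 7.05
position: [502.4, 40.4, 19.2]
tcp_rot: [0.006, 0.603, 0.798, 0.0]
force: [0.1, -15.5, 18.1]
finger_gap: 0.0
grip_force: 9.1
```

Run:
```python
from h import *
import pickle
P=optics.camera_params("wrist");im,d=optics.grab_frame("wrist");cv2.imwrite("pics/w4.png",im[:,:,::-1])
pickle.dump(P,open("w4.pkl","wb"))
```

```text
(no output)
```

View pics/w4.png

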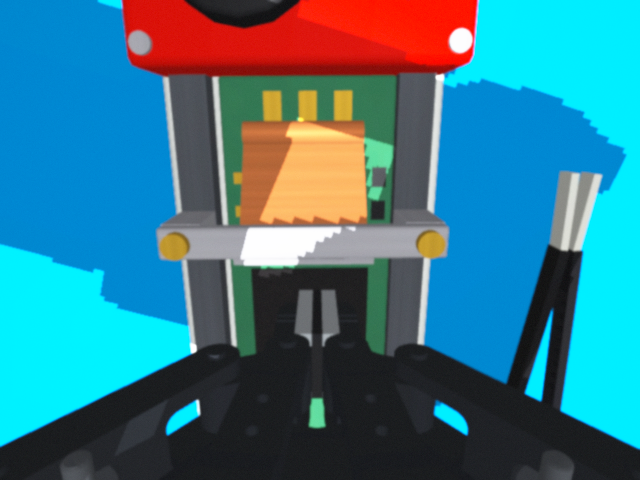

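The nose is flush with the red housing at row 73, with no gap. The fingertips have slipped about 8 mm forward on the pad (front edge now at row 270, against 250 before), so the board is against the stop. Next I lift off and go towards the button.

>>> apply_moves([
  [0, 0, 0.02, 0],
  [0, 0, 0.05, 0],
  [0, 0, 0.15, 0],
  [0, 0, 0.35, 0],
  [0, 0, 0.6, 0],
  [0, 0, 0.85, 0],
  [0, 0, 0.95, 0],
  [0, 0, 0.95, 0],
])

```text
clock: 7.77
position: [500.2, 44.0, 132.8]
tcp_rot: [0.002, 0.602, 0.798, 0.002]
force: [-1.0, 0.6, 0.0]
finger_gap: -0.002
grip_force: 0.0
```

>>> apply_moves([
  [-0.1, 0.2, 0, 0],
  [-0.2, 0.35, 0, 0],
  [-0.3, 0.5, 0, 0],
  [-0.35, 0.6, 0, 0],
  [-0.35, 0.6, 0, 0],
  [-0.35, 0.6, 0, 0],
])

```text
clock: 8.27
position: [455.7, 116.0, 127.6]
tcp_rot: [-0.001, 0.602, 0.799, -0.001]
force: [-0.7, -0.1, 0.7]
finger_gap: 0.002
grip_force: 0.0
```

Run:
```python
from h import *
import pickle
o=arm.observe();print(o["position"],o["force"])
P=optics.camera_params("wrist");im,d=optics.grab_frame("wrist");cv2.imwrite("pics/w5.png",im[:,:,::-1])
pickle.dump(P,open("w5.pkl","wb"))
H,S,V=cv2.split(cv2.cvtColor(im,cv2.COLOR_RGB2HSV))
m=((H>45)&(H<85)&(S>90)&(V>40)).astype(np.uint8)
n,l,s,c=cv2.connectedComponentsWithStats(m)
for i in range(1,n):
    if s[i,4]>300: print(s[i],c[i],ray("wrist",[c[i],s[i,:2]+s[i,2:4]/2],62,P).round(1).tolist())
im2,d=optics.grab_frame("top");cv2.imwrite("pics/top5.png",im2[:,:,::-1])
```

```text
[455.72860815 115.97480593 127.63340185] [-0.68109168 -0.10162084  0.71905135]
[ 301  178   50   51 1954] [325.35209826 203.11770727] [[452.7, 146.6, 62.0], [453.0, 146.5, 62.0]]
[305 247  21  43 548] [312.5729927  262.90145985] [[455.3, 112.9, 62.0], [457.7, 110.2, 62.0]]
[373 248  22  71 912] [385.62171053 275.67105263] [[496.1, 116.9, 62.0], [496.8, 112.2, 62.0]]
[308 397  19  32 507] [316.63905325 413.28205128] [[484.4, 19.7, 62.0], [484.9, 20.0, 62.0]]
```

View pics/w5.png

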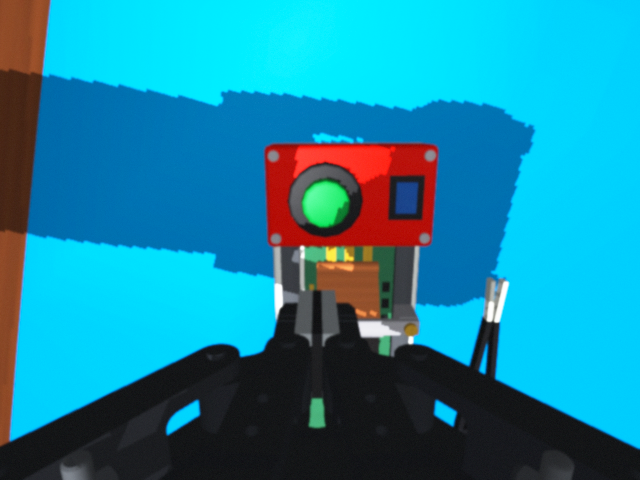

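The button is at (325,203), which gives about (452.6,146). The board is still home, up against the housing.

>>> apply_moves([
  [-0.012, 0.12, -0.1, 0],
  [-0.025, 0.246, -0.2, 0],
  [-0.025, 0.246, -0.35, 0],
  [-0.025, 0.246, -0.45, 0],
  [-0.025, 0.246, -0.5, 0],
  [-0.025, 0.246, -0.5, 0],
  [-0.025, 0.246, -0.5, 0],
])

```text
clock: 8.95
position: [453.8, 144.8, 69.2]
tcp_rot: [-0.0, 0.603, 0.798, -0.0]
force: [0.6, 0.7, 0.9]
finger_gap: 0.002
grip_force: 0.0
```

>>> apply_moves([
  [0, 0, -0.015, 0],
  [0, 0, -0.03, 0],
  [0, 0, -0.045, 0],
  [0, 0, -0.06, 0],
  [0, 0, -0.075, 0],
  [0, 0, -0.085, 0],
  [0, 0, -0.085, 0],
  [0, 0, -0.085, 0],
])

```text
clock: 9.62
position: [453.8, 145.3, 59.2]
tcp_rot: [0.0, 0.602, 0.798, 0.0]
force: [0.1, -0.7, 2.5]
finger_gap: 0.002
grip_force: 1.2
```

>>> apply_moves([
  [0, 0, -0.015, 0],
  [0, 0, -0.03, 0],
  [0, 0, -0.036, 0],
  [0, 0, -0.036, 0],
  [0, 0, -0.036, 0],
])

```text
clock: 10.03
position: [453.9, 145.3, 55.9]
tcp_rot: [0.0, 0.602, 0.798, 0.0]
force: [-5.0, -2.2, 12.1]
finger_gap: 0.0
grip_force: 6.2
```

>>> apply_moves([
  [0, 0, -0.006, 0],
  [0, 0, -0.012, 0],
  [0, 0, -0.012, 0],
  [0, 0, -0.012, 0],
])

```text
clock: 10.37
position: [454.1, 145.3, 55.7]
tcp_rot: [0.0, 0.602, 0.798, 0.0]
force: [-9.7, -4.5, 21.6]
finger_gap: 0.002
grip_force: 10.9
```

The button has bottomed out at z = 55.8 with the force rising. I release it, move clear and check.

>>> apply_moves([
  [0, 0, 0.02, 0],
  [0, 0, 0.08, 0],
  [0, 0, 0.2, 0],
  [0, 0, 0.4, 0],
  [0, 0, 0.6, 0],
  [0, -0.1, 0.7, 0],
  [0, -0.25, 0.7, 0],
  [0, -0.5, 0.7, 0],
  [0, -0.75, 0.7, 0],
  [0, -0.75, 0.7, 0],
  [0, -0.75, 0.7, 0],
])

```text
clock: 11.28
position: [453.3, 54.3, 136.8]
tcp_rot: [-0.0, 0.603, 0.798, -0.0]
force: [0.5, 0.1, -0.2]
finger_gap: -0.001
grip_force: 0.0
```

Run:
```python
from h import *
P=optics.camera_params("wrist");im,d=optics.grab_frame("wrist")
cv2.imwrite("pics/w6.png",cv2.resize(im[120:400,180:460,::-1],(600,600),interpolation=cv2.INTER_CUBIC) if 0 else im[:,:,::-1])
print(arm.observe()["position"], proj("wrist",[[453,146,62],[475.7,120,18]],P))
u=proj("wrist",[[453,146,62]],P)[0].round().astype(int)
b=d[u[1]-6:u[1]+7,u[0]-6:u[0]+7]; T=np.array(P["camera_from_world"]);c=-T[:3,:3].T@T[:3,3]; print("button z ~",c[2]-np.median(b))
```

```text
[453.36927425  55.15236724 136.86383859] [[362.88056031  87.80657849]
 [376.89246598 146.94779853]]
button z ~ 76.0399487889689
```

View pics/w6.png

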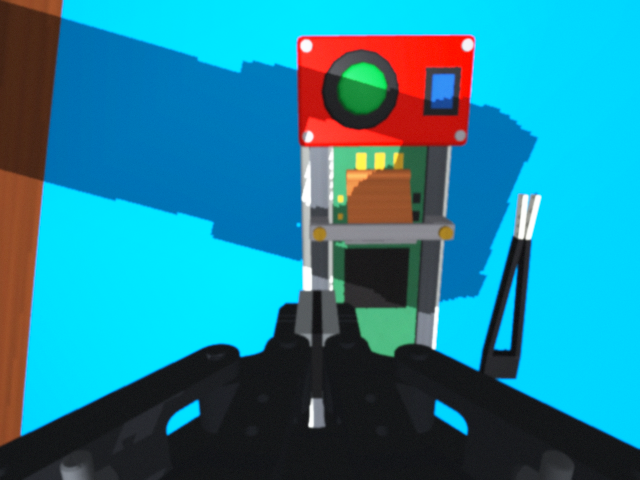

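The board's nose is flush with the housing at row 147, the button at (362,88) is released, and nothing else has moved. I'm handing it in.

```bash
python3 -c "
from plant import arm
print(arm.close_job())"
```

```text
the job is handed in; nothing more can be done
None
```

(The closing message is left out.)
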